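# Snap the pull stud into the core's socket and proof-tug it

### The arm

A 7-joint arm with a two-finger parallel gripper is mounted at the origin on the work surface. World frame = base frame: x ahead of the robot, y to its left, z up, the work surface at z = 0. Lengths are in m, angles in rad, forces in N, time in s.
With the tool pointing down it reaches from about 0.35 to 0.9 m from the base axis. Payload 7.2 kg.
Tool frame: the origin (TCP) lies on the centre line of the jaws, within the pads' length; the fingertips stand r.finger_overhang ahead of it and the grasp point (between the pads) lies 8 mm behind it (r.finger_overhang is the distance from the TCP to the fingertips, in m); z points along the fingers, y is the line along which they close (so a half turn about z gives the same grasp; the last joint's range is limited). The gripper opens to 88 mm and grips with 3 to 60 N. Pads are 20 mm wide; open, the fingers measure 115 mm over their backs; the gripper's body (75 mm by 178 mm) begins 61 mm behind the grasp point.
Start: joints at [-1.176, 0.411, -0.013, 1.596, 0.006, 1.134, -0.082], TCP at [0.279, 0.559, 0.234] pointing down, gripper open.
Joint ranges: [-2.95, 2.95], [-0.29, 1.99], [-1.47, 1.44], [0.14, 2.54], [-1.03, 4.17], [0.13, 1.85], [-2.86, 2.86]. Speed limits (rad/s): [2.39, 2.39, 3.01, 3.01, 3.14, 3.14, 3.14].

### API

Orientations are given as [roll, pitch, yaw] about the fixed x, y, z axes, in that order (R = Rz(yaw) Ry(pitch) Rx(roll)).
In Python, from workcell import read_state, grab_frame, camera_params, ticket, nets, r gives the robot as it stands. The module is installed in compiled form; this text tells all that it offers.
- The arm moves only by the shell command python3 -m inch 'ROWS'. ROWS is JSON, a list of rows, each a list of 7 numbers: the turn, a rotation vector about the world's x, y, z in rad, then the shift along the world's x, y, z in mm, then the finger opening in mm, from 0 to 87.8. In form: [[rx, ry, rz, x, y, z, gripper], ...]. A call has exactly 10 rows; each row is the pose to reach, as a shift and turn from the pose commanded when the call began; what a row does not reach only later rows make up. A row lasts 1/8 s, in which the tool goes at most 62.5 mm and 10.7 degrees, less where a joint would pass 70% of its speed; a pose out of reach is approached as far as the arm can. A call with a gripper value outside its range is refused whole. The fingers move at their own pace and stop on an object; the grip force is fixed at half the most. Time passes only in rows, so rows that repeat a pose let the fingers close, or fill a call up. It gives the time, the measured TCP pose, the force, the opening and the grip force at its end, in the units of the state.
- read_state(): the state, without advancing time (a new reading comes with each control period).
- grab_frame(name): name is "side" or "top"; returns (picture, depth): 480x640x3 uint8, red, green, blue; 480x640 float32, m along the optical axis (not along the pixel's ray), 0 where there is no reading.
- camera_params(name): a dict with "K" (3x3 intrinsics, pixels), "extrinsics" (4x4, takes a point from camera to world coordinates). Camera axes: x right, y up, looking along -z (the intrinsics and any distortion apply to the point x, -y, -z); pixel columns grow to the right and rows downward; lengths in m; the calibration is good to about 2 mm. A picture is of the moment at which its call begins. camera_params takes no time and is no camera call.
- ticket.job_done(): hands the job in; it is judged then, once.
Trained networks look in the newest picture that a camera, given by its name, has taken for a name from the list of things; names that differ only in an ending like _2 or _b are one class to them, and where a whole thing is asked for, a point or a joint stands for the part that bears it (a point fixed in the world has none). Each returns a list of dicts, best first, with "conf" (0 to 1); they miss things now and then, are a little off and sometimes report something else, mostly with a low value. They report only what shows in the picture. A call takes as long as a camera call. They do not tell look-alikes from the thing itself.
- nets.regions_of(camera, name): "region" (480x640 bool, what is visible of it) and "rect" ([left, top, right, bottom] in pixels, round what is visible of it).
The state is a dict: "time": time; "qpos": joint angles; "joint_velocities": joint speeds; "joint_efforts": joint torques, N m; "position": TCP position; "ee_rot": TCP orientation; "contact_force": force on the tool from outside, world axes, zero at the start; "ft_torque": the same for the moment, N m; "opening": finger opening in m; "gripper_force": force on a finger pad.
Only numpy, scipy, OpenCV 4.12 (cv2) and the standard library are available. Lean on these libraries where they do the work, as an engineer would, in place of code of your own. Each camera call takes 0.05 s, during which the arm holds its last target. There are 200 camera calls.

### The job

Take the snap stud (the slim one with the plain round head) out of the rack and press it straight down into the steel socket on top of the rock core in the pull cell until it clicks fully home, gently: the cell must not feel more than 25 N. Then, still holding it, prove that it is retained by pulling straight up with about 10 N for a full second, never above 15 N. Ease off, let go and leave it seated, with everything else left where it was.

Things in the scene. Friction and masses are not known exactly. Their poses are not given: they have to be found in the camera images.
- snap_stud: Steel snap stud, 72.5 mm tall, about 85 g, round about its own z (up). Origin on the axis at the underside of its flange, which is 24 mm in diameter and 4 mm thick; on it the plain round head to grip, 16 mm in diameter, from 4 to 42 mm above the origin. It starts upright in one of the rack's three holes, its flange on the rack's top.
- stud_tip (a point): Lower tip of the snap stud's foot, on its axis, 30.5 mm below the flange's underside. From the flange down: shank 14 mm in diameter to 8 mm below the flange, groove 9 mm in diameter from 8 to 19 mm, collar 14 mm in diameter from 19 to 22.5 mm, then a cone that narrows to 5 mm at the tip.
- socket (a point): Centre of the mouth of the snap socket, at its top face (z up), 128 mm above the table at rest. The socket is a 44 x 44 x 34 mm steel block bonded on a 54 mm rock core, with a vertical round bore 16 mm in diameter, its rim slightly chamfered. Fully home, the stud's flange lies on the top face, its origin at this point. Core and socket stand on a sprung carriage and sink under the push.
- latches (a point): On the bore's axis 13 mm below the mouth, within 2 mm of the level of the two spring latches in the socket. The stud's cone pushes them apart (about 8 to 15 N, depending on friction); they snap into its groove 2 to 6 mm before the flange meets the top face. Once home, the stud has that much free play upward, different each time, before the latches hold it; they do not let go again.
- carriage (a joint): Height of the sprung carriage of the pull cell (with core and socket) relative to its rest, in m: negative when pushed down, positive when pulled up, 0 at rest. It moves in proportion to the load, stiffly: a few millimetres at 25 N, with stops at 8 mm either way. Too coarse a gauge for the pull: read the force at the wrist.
- cell: Fixed base plate of the pull cell, 110 x 150 x 18 mm (x, y, z), with two 88 mm high posts with springs at y = +58 and -58 mm that guide the carriage. Origin at the centre of its underside; the socket stands over it.
- rack: Fixed grey plastic rack, 60 x 230 x 34 mm (x, y, z); origin at the centre of its underside. Three holes 16 mm in diameter along its y axis at -70, 0 and +70 mm hold the three studs upright.
- square_stud: Another stud in the rack, not to be used: flange 24 mm, square head 20 mm wide up to 34 mm above the flange's underside, which is its origin.
- knob_stud: Another stud in the rack, not to be used: flange 24 mm, thin neck and a wide flat knob 30 mm in diameter from 18 to 30 mm above the flange's underside, which is its origin.
- core0: Bystander: loose rock core standing on the table, 54 mm in diameter, 60 mm tall; origin at the centre of its underside.
- core1: Bystander: loose rock core standing on the table, 54 mm in diameter, 50 mm tall; origin at the centre of its underside.
- core2: Bystander: loose rock core standing on the table, 54 mm in diameter, 60 mm tall; origin at the centre of its underside.
- core3: Bystander: loose rock core standing on the table, 54 mm in diameter, 55 mm tall; origin at the centre of its underside.
- brush: Bystander: brush lying on the table, about 190 mm long along its x axis.
- caliper: Bystander: caliper lying flat on the table, 170 mm long, at most 8 mm high.
Not all that is in view belongs to the job. What is shaped like the snap_stud but purple or red is not meant. There is more than one size of the cell; the one meant has the size given above.

How it is judged:
By the outcome, as a careful person would: the job done as asked, in the order asked, and still so for the second after the job is handed in, with the robot touching nothing.
It also fails if it takes over 72 s, if anything falls off the work surface, if the arm or the gripper's body presses on something with over 40 N, if the wrist force passes 120 N, or if a joint passes its speed limit or range.

## Working session

There is one attempt and no reset: what is moved stays moved. The work goes in short steps, Python scripts to look and compute and a shell command to move; the robot and the scene stay as the last step left them, time stands still between calls to the robot, and variables do not carry over. Pictures are saved under pics/ and viewed, at most 10 in all, crops included, and the job is handed in when it is done.

```bash
mkdir -p pics; cat > h.py <<'E'
import numpy as np,cv2
from workcell import read_state, grab_frame, camera_params, ticket, nets, r
def cloud(cam,d):
    P=camera_params(cam);K=P["K"];E=np.array(P["extrinsics"])
    v,u=np.mgrid[:480,:640]
    p=np.stack([(u-K[0][2])/K[0][0]*d,-(v-K[1][2])/K[1][1]*d,-d,np.ones_like(d)],-1)
    return (p@E.T)[...,:3]
E
python3 - <<'E'
from h import *
print(r.finger_overhang); print({k:np.round(v,3) for k,v in read_state().items()})
for c in("top","side"):
    im,d=grab_frame(c);cv2.imwrite(f"pics/{c}0.png",im[...,::-1]);np.savez(f"{c}0.npz",im=im,d=d)
    P=camera_params(c);print(c,{k:(np.round(v,3).tolist() if not isinstance(v,str) else v) for k,v in P.items()})
    X=cloud(c,d)
    for n in("snap_stud","socket","rack","cell","square_stud","knob_stud"):
        for o in nets.regions_of(c,n)[:4]:
            m=o["region"]&(d>0);p=X[m]
            if len(p): print(n,round(o["conf"],2),np.round(o["rect"]),m.sum(),np.round(np.median(p,0),3),np.round(np.percentile(p,2,0),3),np.round(np.percentile(p,98,0),3))
E
```

```text
0.011
{'time': np.float64(0.0), 'qpos': array([-1.176,  0.412, -0.013,  1.597,  0.006,  1.134, -0.082]), 'joint_velocities': array([ 0.001, -0.002,  0.001, -0.001, -0.   , -0.   , -0.   ]), 'joint_efforts': array([ 1.0000e-03, -5.8796e+01,  6.4200e-01, -2.9107e+01, -5.4000e-02,
        1.8000e-02,  0.0000e+00]), 'position': array([0.279, 0.559, 0.233]), 'ee_rot': array([-3.14 ,  0.   ,  2.679]), 'contact_force': array([-0.832, -0.562,  0.007]), 'ft_torque': array([0.039, 0.007, 0.032]), 'gripper_force': np.float64(0.0), 'opening': np.float64(0.088)}
top {'K': [[535.009, 0.0, 315.506], [0.0, 535.009, 243.711], [0.0, 0.0, 1.0]], 'extrinsics': [[-0.04, 0.978, -0.207, 0.24], [-0.999, -0.037, 0.014, 0.01], [0.006, 0.207, 0.978, 1.494], [0.0, 0.0, 0.0, 1.0]]}
snap_stud 0.53 [413. 279. 420. 289.] 75 [ 0.428 -0.277  0.046] [ 0.42  -0.294 -0.001] [ 0.447 -0.269  0.077]
socket 0.93 [178. 306. 261. 370.] 2682 [0.296 0.24  0.072] [0.234 0.158 0.059] [0.365 0.346 0.185]
rack 0.81 [331. 223. 414. 268.] 1676 [ 0.538 -0.167  0.033] [ 0.486 -0.274  0.004] [ 0.594 -0.063  0.041]
rack 0.28 [369. 236. 3
[... 1164 characters left out ...]
7. 150. 235. 223.] 2422 [0.305 0.222 0.099] [0.241 0.151 0.051] [0.37  0.319 0.181]
rack 0.6 [297. 271. 351. 371.] 2510 [ 0.535 -0.223  0.033] [ 0.484 -0.283  0.003] [ 0.599 -0.073  0.035]
rack 0.43 [283. 169. 322. 220.] 1074 [0.536 0.219 0.071] [0.503 0.169 0.038] [0.582 0.29  0.128]
cell 0.85 [167. 153. 250. 246.] 4517 [0.308 0.209 0.066] [0.219 0.137 0.003] [0.395 0.318 0.181]
cell 0.71 [273. 171. 326. 236.] 2145 [0.537 0.212 0.046] [0.484 0.161 0.   ] [0.599 0.3   0.127]
square_stud 0.79 [328. 268. 340. 288.] 216 [ 0.567 -0.111  0.056] [ 0.557 -0.117  0.035] [ 0.58  -0.097  0.068]
knob_stud 0.7 [321. 289. 333. 313.] 295 [ 0.545 -0.175  0.061] [ 0.532 -0.185  0.034] [ 0.559 -0.158  0.065]
```

View pics/top0.png

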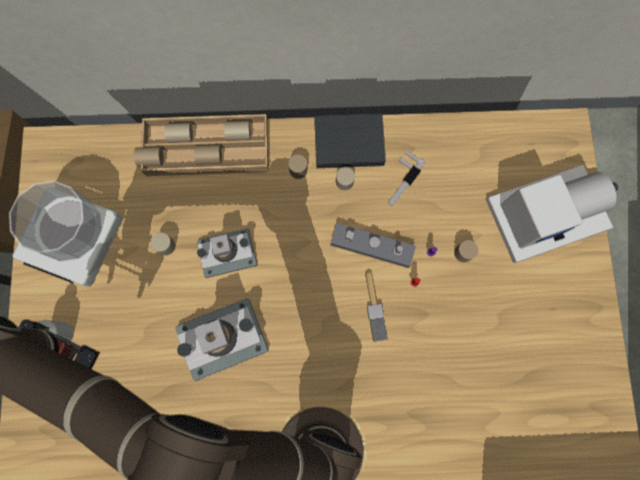

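View pics/side0.png

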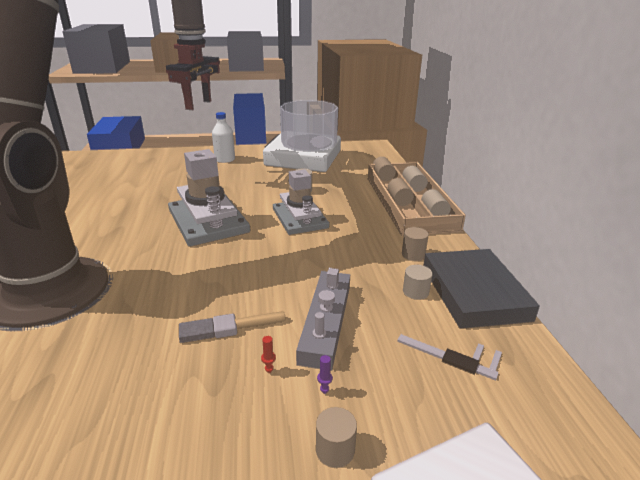

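The steel snap stud with the round head is at the near end of the rack, side (319,325) and top (398,248). The look-alikes are the red stud (side 268,355; top 415,281), the purple stud (side 325,375; top 432,251), the square stud (side 333,278) and the knob stud (side 327,300). The small cell, side (300,200) and top (227,250), has its socket top at about 0.128 m. The big one, side (205,195), reaches 0.18 m and is the wrong size.

```bash
cat > meas.py <<'E'
from h import *
def circ(p,rad):  # fit visible-side circle of known radius
    from scipy.optimize import least_squares
    f=lambda c:np.hypot(p[:,0]-c[0],p[:,1]-c[1])-rad
    return least_squares(f,p[:,:2].mean(0)+[0,rad/2],loss="soft_l1",f_scale=.001).x
if __name__=="__main__":
    tiles=[]
    for c,bs in(("top",((340,215,440,290),(180,215,280,290))),("side",((280,260,380,335),(250,160,350,235)))):
        z=np.load(f"{c}0.npz");X=cloud(c,z["d"]);ok=z["d"]>0
        def box(x0,x1,y0,y1,z0,z1):
            m=ok&(X[...,0]>x0)&(X[...,0]<x1)&(X[...,1]>y0)&(X[...,1]<y1)&(X[...,2]>z0)&(X[...,2]<z1);return X[m],m
        p,m=box(.49,.56,-.27,-.21,.045,.085);print(c,"head",len(p),p.mean(0).round(4),p.min(0).round(4),p.max(0).round(4))
        if c=="side":print("fit",circ(p[p[:,2]<.070],.008).round(4))
        t,_=box(.49,.56,-.27,-.21,.0725,.085);print(" top pts",len(t),t.mean(0).round(4) if len(t) else"")
        p,m=box(.48,.6,.17,.3,.118,.14);print(c,"sock",len(p),p.mean(0).round(4))
        t=p[p[:,2]>np.median(p[:,2])-.004] if c=="top" else p[p[:,2]>.124]
        print(" minrect",cv2.minAreaRect(t[:,:2].astype(np.float32)),np.median(t[:,2]))
        p,m=box(.46,.62,.12,.34,.008,.025);print(c,"cell plate",cv2.minAreaRect(p[:,:2].astype(np.float32)))
        for a,b,e,f in bs: tiles.append(cv2.resize(z["im"][b:f,a:e,::-1],(400,300),interpolation=cv2.INTER_CUBIC))
    cv2.imwrite("pics/crop.png",np.vstack([np.hstack(tiles[:2]),np.hstack(tiles[2:])]))
E
python3 meas.py
```

```text
top head 39 [ 0.5173 -0.2359  0.0711] [ 0.5107 -0.2444  0.0505] [ 0.5254 -0.229   0.0825]
 top pts 20 [ 0.5191 -0.2376  0.0767]
top sock 273 [0.5371 0.2398 0.1268]
 minrect ((0.5370580554008484, 0.23997163772583008), (0.045411694794893265, 0.04422502964735031), 10.986431121826172) 0.1274398474657149
top cell plate ((0.5377894043922424, 0.2413179576396942), (0.11435329914093018, 0.22102972865104675), 10.416119575500488)
side head 171 [ 0.5225 -0.2405  0.064 ] [ 0.5157 -0.2456  0.0452] [ 0.5299 -0.2281  0.0773]
fit [ 0.5232 -0.2357]
 top pts 54 [ 0.5227 -0.237   0.075 ]
side sock 191 [0.5417 0.2352 0.1251]
 minrect ((0.542148232460022, 0.23990002274513245), (0.04374093934893608, 0.05043705552816391), 9.863739967346191) 0.12672398035148766
side cell plate ((0.5415291786193848, 0.23867946863174438), (0.11073514074087143, 0.15220975875854492), 12.775744438171387)
```

View pics/crop.png

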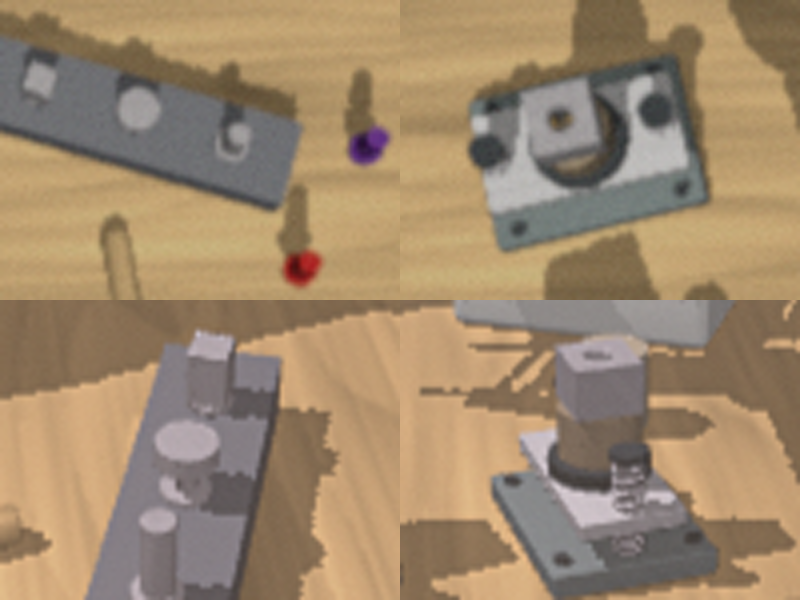

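The crop shows the plain round head in the rack (steel, flange on top) and the 110x150 mm cell with its bored socket, so both choices hold. Moving over the stud.

```bash
python3 -m inch '[[0,0,-0.05,6,-20,30,87],[0,0,-0.15,20,-65,60,87],[0,0,-0.27,35,-115,70,87],[0,0,-0.4,50,-165,70,87],[0,0,-0.53,65,-215,70,87],[0,0,-0.66,80,-265,70,87],[0,0,-0.79,95,-315,70,87],[0,0,-0.92,110,-365,70,87],[0,0,-1.05,125,-412,70,87],[0,0,-1.1,135,-445,70,87]]'
python3 -m inch '[[0,0,-0.1,15,-50,0,60],[0,0,-0.2,30,-100,0,60],[0,0,-0.28,45,-150,-10,60],[0,0,-0.34,60,-200,-30,60],[0,0,-0.38,75,-250,-60,60],[0,0,-0.38,90,-300,-90,60],[0,0,-0.38,101,-335,-120,60],[0,0,-0.38,107,-351,-130,60],[0,0,-0.38,107,-351,-140,60],[0,0,-0.38,107,-351,-140,60]]'
python3 - <<'E'
from h import *
s=read_state();print({k:np.round(s[k],4) for k in("time","position","ee_rot","contact_force","qpos","opening")})
for c in("top","side"):
    im,d=grab_frame(c);np.savez(f"{c}1.npz",im=im,d=d)
    cv2.imwrite(f"pics/{c}1.png",im[...,::-1])
im=cv2.imread("pics/side1.png")[200:380,220:420];im2=cv2.imread("pics/top1.png")[190:320,320:480]
cv2.imwrite("pics/c1.png",np.hstack([cv2.resize(im,(400,360)),cv2.resize(im2,(400,360))]))
E
```

```text
time: 1.95
position: [0.4145, 0.112, 0.304]
ee_rot: [3.141, -0.001, 1.574]
contact_force: [0.7, 1.2, 0.6]
opening: 0.087
gripper_force: 0.0
time: 3.2
position: [0.5206, -0.2356, 0.1631]
ee_rot: [-3.14, -0.0, 1.199]
contact_force: [-0.6, 0.1, 0.4]
opening: 0.06
gripper_force: 0.0
{'time': np.float64(3.2), 'position': array([ 0.5206, -0.2356,  0.1631]), 'ee_rot': array([-3.1402e+00, -4.0000e-04,  1.1994e+00]), 'contact_force': array([-0.5676,  0.0523,  0.3867]), 'qpos': array([-0.1514,  0.4503,  0.6602,  1.8398, -0.3311,  0.9649,  0.281 ]), 'opening': np.float64(0.06)}
```

View pics/c1.png

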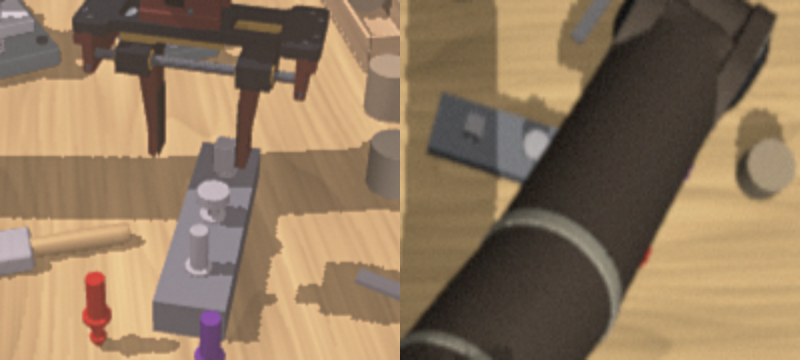

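The hand (side crop, fingertips at about (157,152) and (243,165)) is above and behind the stud in view, and nothing has been touched. I'll use the fingers to check the side camera's bias.

```bash
python3 - <<'E'
from h import *
z=np.load("side1.npz");X=cloud("side",z["d"]);T=read_state()["position"]
a=1.1994-np.pi/2;y=np.array([np.cos(a),np.sin(a)]);x=np.array([-y[1],y[0]])
P=X[z["d"]>0];D=P[:,:2]-T[:2];u=D@y;v=D@x
m=(abs(u)<.07)&(abs(v)<.03)&(P[:,2]>.14)&(P[:,2]<.19)
u,v,w=u[m],v[m],P[m][:,2]
for s in(u<0,u>0):print(s.sum(),"u",np.percentile(u[s],[2,50,98]).round(4),"v",np.percentile(v[s],[2,50,98]).round(4),"zmin",w[s].min().round(4))
print(y,x)
for z0 in(.15,.16,.17,.18):
  k=abs(w-z0)<.005
  for s in(k&(u<0),k&(u>0)):print(z0,s.sum(),u[s].min().round(4),u[s].max().round(4),np.median(v[s]).round(4))
E
```

```text
183 u [-0.0374 -0.0305 -0.0285] v [-0.0126 -0.0096  0.0082] zmin 0.1522
149 u [0.0315 0.0371 0.0413] v [-0.0128 -0.0103  0.0091] zmin 0.1522
[ 0.9318215  -0.36291691] [0.36291691 0.9318215 ]
0.15 14 -0.037 -0.0287 -0.0093
0.15 6 0.0315 0.0391 -0.0109
0.16 45 -0.0371 -0.0284 -0.0093
0.16 43 0.0321 0.0402 -0.0103
0.17 49 -0.0372 -0.0286 -0.0096
0.17 37 0.0319 0.0402 -0.0099
0.18 48 -0.0383 -0.0282 -0.0097
0.18 40 0.0316 0.0414 -0.0107
```

```bash
python3 -m inch '[[0,0,0,1,0,-20,60],[0,0,0,1,0,-45,60],[0,0,0,1,0,-70,60],[0,0,0,1,0,-90,60],[0,0,0,1,0,-102,60],[0,0,0,1,0,-110,60],[0,0,0,1,0,-110,60],[0,0,0,1,0,-110,40],[0,0,0,1,0,-110,25],[0,0,0,1,0,-110,22]]'
python3 -m inch '[[0,0,0,0,0,0,20],[0,0,0,0,0,0,19],[0,0,0,0,0,0,18],[0,0,0,0,0,0,17],[0,0,0,0,0,0,16],[0,0,0,0,0,0,14],[0,0,0,0,0,0,10],[0,0,0,0,0,0,5],[0,0,0,0,0,0,5],[0,0,0,0,0,0,5]]'
```

```text
time: 4.55
position: [0.5223, -0.2368, 0.054]
ee_rot: [3.141, -0.0, 1.199]
contact_force: [0.1, 0.5, 0.5]
opening: 0.0335
gripper_force: 0.0
time: 5.8
position: [0.5221, -0.2368, 0.0536]
ee_rot: [3.142, 0.0, 1.199]
contact_force: [0.3, -0.5, -0.1]
opening: 0.0158
gripper_force: 30.0
```

```bash
python3 -m inch '[[0,0,0,0,0,5,5],[0,0,0,0,0,20,5],[0,0,0,0,0,40,5],[0,0,0,0,0,70,5],[0,0,0,0,0,105,5],[0,0,0,0,0,140,5],[0,0,0,1,20,158,5],[0,0,0,2,60,165,5],[0,0,0,4,105,165,5],[0,0,0,6,150,165,5]]'
python3 -m inch '[[0,0,0,2,50,0,5],[0,0,0,4,100,0,5],[0,0,0,6,150,0,5],[0,0,0,8,200,0,5],[0,0,0,10,245,0,5],[0,0,0,11,280,0,5],[0,0,0,12,305,-5,5],[0,0,0,12.5,320,-10,5],[0,0,0,12.5,326.5,-12,5],[0,0,0,12.5,326.5,-12,5]]'
python3 -m inch '[[0,0,0,0,0,0,5],[0,0,0,0,0,0,5],[0,0,0,0,0,0,5],[0,0,0,0,0,0,5],[0,0,0,0,0,0,5],[0,0,0,0,0,0,5],[0,0,0,0,0,0,5],[0,0,0,0,0,0,5],[0,0,0,0,0,0,5],[0,0,0,0,0,0,5]]'
python3 - <<'E'
from h import *
s=read_state();print({k:np.round(s[k],4) for k in("position","contact_force","qpos")})
for c in("top","side"):
    im,d=grab_frame(c);np.savez(f"{c}2.npz",im=im,d=d)
    cv2.imwrite(f"pics/{c}2.png",im[...,::-1])
im=cv2.imread("pics/side2.png")[110:230,240:360];im2=cv2.imread("pics/top2.png")[190:320,160:290]
cv2.imwrite("pics/c2.png",np.hstack([cv2.resize(im,(400,400),interpolation=2),cv2.resize(im2,(400,400))]))
z=np.load("side2.npz");X=cloud("side",z["d"]);P=X[z["d"]>0];T=s["position"]
from meas import circ
D=P-T
for lo,hi,rad in((-.0196,-.0156,.012),(-.0276,-.0196,.007),(-.0386,-.0276,.0045),(-.042,-.0386,.007)):
    m=(np.hypot(D[:,0],D[:,1])<.025)&(D[:,2]>lo+.0005)&(D[:,2]<hi-.0005)
    p=P[m];print(m.sum(),(circ(p,rad)-T[:2]).round(4) if m.sum()>4 else"",p.mean(0).round(4) if m.sum() else"")
m=(np.hypot(D[:,0],D[:,1])<.05)&(P[:,2]>.124)&(P[:,2]<.133);print("sock",cv2.minAreaRect(P[m][:,:2].astype(np.float32)),np.median(P[m][:,2]),m.sum())
E
```

```text
time: 7.05
position: [0.5281, -0.0857, 0.2204]
ee_rot: [3.14, -0.001, 1.198]
contact_force: [0.9, 0.0, -1.2]
opening: 0.0154
gripper_force: 30.0
time: 8.3
position: [0.5406, 0.2389, 0.2064]
ee_rot: [-3.142, 0.001, 1.198]
contact_force: [0.6, 0.1, -1.0]
opening: 0.0157
gripper_force: 30.0
time: 9.55
position: [0.5405, 0.2397, 0.2067]
ee_rot: [3.142, -0.0, 1.199]
contact_force: [-0.1, 0.9, -1.1]
opening: 0.0152
gripper_force: 30.0
{'position': array([0.5405, 0.2397, 0.2067]), 'contact_force': array([-0.129 ,  0.9098, -1.1112]), 'qpos': array([-0.9156,  0.4123,  0.5607,  1.7424, -0.2471,  1.0577, -0.6423])}
21 [0.0022 0.0016] [0.541  0.2343 0.1893]
11 [0.0018 0.0005] [0.5423 0.2346 0.1822]
15 [ 0.0021 -0.0013] [0.5422 0.2362 0.1736]
6 [0.0026 0.0008] [0.5411 0.237  0.1662]
sock ((0.5414653420448303, 0.2411641776561737), (0.04587555304169655, 0.047777481377124786), 12.813065528869629) 0.1267329222903961 140
```

View pics/c2.png

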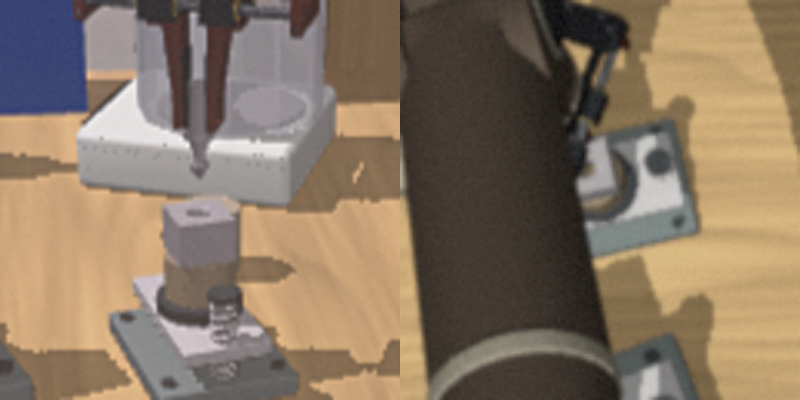

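The side crop shows the stud hanging upright, tip at about (199,175), directly above the socket bore at (198,211). Checking the bore's centre by pixel.

```bash
python3 - <<'E'
from h import *
def proj(P,w):
    E=np.linalg.inv(np.array(P["extrinsics"]));c=E@np.r_[w,1];K=np.array(P["K"]);q=K@[c[0],-c[1],-c[2]];return q[:2]/q[2]
def back(P,u,v,z):
    E=np.array(P["extrinsics"]);K=P["K"];d=E[:3,:3]@[(u-K[0][2])/K[0][0],-(v-K[1][2])/K[1][1],-1];o=E[:3,3];return o+d*(z-o[2])/d[2]
for f,c in(("side0","side"),("side2","side"),("top0","top")):
    P=camera_params(c);im=np.load(f+".npz")["im"].astype(float).mean(2)
    u,v=proj(P,[.5418,.2403,.128]);U,V=int(round(u)),int(round(v))
    h=6 if c=="top" else 7;k=5 if c=="top" else 4
    w=im[V-k:V+k+1,U-h:U+h+1];print(f,u.round(1),v.round(1));print(w.astype(int))
    med=np.percentile(w,70);wt=np.clip(med-15-w,0,None);yy,xx=np.mgrid[V-k:V+k+1,U-h:U+h+1]
    uc,vc=(wt*xx).sum()/wt.sum(),(wt*yy).sum()/wt.sum();print(uc,vc,back(P,uc,vc,.128)[:2])
E
```

```text
side0 299.2 173.1
[[101 102 101 113 138 145 165 168 168 168 168 169 169 168 168]
 [117 125 130 149 174 174 172 171 170 169 170 170 171 171 168]
 [160 173 174 174 177 173 173 170 171 175 173 170 168 169 170]
 [173 173 172 171 163 156 160 161 164 178 175 169 170 169 170]
 [173 170 171 156 124 120 128 126 131 154 154 170 172 170 168]
 [174 169 172 166 133 122 123 124 126 131 134 167 173 172 169]
 [166 172 172 172 170 170 162 162 164 165 172 173 171 171 166]
 [144 168 173 171 169 170 168 169 171 168 167 162 150 147 137]
 [123 145 161 161 150 147 138 139 137 127 118 114 112 113 111]]
297.9783631232361 173.43900909375978 [0.538474   0.23863585]
side2 299.2 173.1
[[118 120 119 123 140 148 167 168 170 169 169 170 171 171 170]
 [165 167 167 171 176 174 173 174 171 172 172 171 171 173 169]
 [170 176 176 177 177 173 175 175 174 175 175 171 172 172 171]
 [175 174 174 171 166 159 160 162 167 182 178 173 172 172 171]
 [173 170 171 160 127 120 128 126 133 154 156 170 173 173 170]
 [174 174 175 169 132 126 124 126 126 135 138 170 174 175 171]
 [169 175 173 175 173 173 165 165 167 167 174 176 171 171
[... 177 characters left out ...]
637 0.23421934]
top0 219.4 242.2
[[121 136 141 144 148 148 154 158 155 153 155 158 160]
 [149 155 151 157 157 158 157 158 157 156 159 159 159]
 [156 153 155 157 155 157 161 159 157 157 156 159 158]
 [159 156 158 159 157 156 153 153 157 154 155 157 158]
 [160 158 154 157 149 138 134 131 139 144 154 157 157]
 [158 156 157 148 128 111 103 100 109 131 149 157 160]
 [156 155 160 137 106  74  68  71  74 107 141 159 162]
 [161 160 157 136  92  71  58  69  81 107 134 154 162]
 [163 162 158 136 101  84  66  75  87 105 136 153 159]
 [163 164 162 150 119  95  83  84  96 119 142 159 158]
 [159 161 162 157 141 116  97 105 126 145 155 156 157]]
219.33299381023267 244.15705555120266 [0.53666014 0.24055455]
```

```bash
python3 -m inch '[[0,0,0,-0.5,0,-5,5],[0,0,0,-0.5,0,-13,5],[0,0,0,-0.5,0,-20,5],[0,0,0,-0.5,0,-25,5],[0,0,0,-0.5,0,-27,5],[0,0,0,-0.5,0,-29,5],[0,0,0,-0.5,0,-30,5],[0,0,0,-0.5,0,-31,5],[0,0,0,-0.5,0,-32,5],[0,0,0,-0.5,0,-33,5]]'
```

```text
time: 10.9
position: [0.5401, 0.2398, 0.1736]
ee_rot: [3.141, -0.0, 1.199]
contact_force: [0.2, 0.4, -0.6]
opening: 0.0153
gripper_force: 30.0
```

```bash
python3 -m inch '[[0,0,0,0,0,-0.5,5],[0,0,0,0,0,-1,5],[0,0,0,0,0,-1.5,5],[0,0,0,0,0,-2,5],[0,0,0,0,0,-2.5,5],[0,0,0,0,0,-3,5],[0,0,0,0,0,-3.5,5],[0,0,0,0,0,-4,5],[0,0,0,0,0,-4,5],[0,0,0,0,0,-4,5]]'
```

```text
time: 12.15
position: [0.5401, 0.2399, 0.1697]
ee_rot: [3.141, -0.0, 1.199]
contact_force: [0.0, 1.2, -0.2]
opening: 0.0155
gripper_force: 30.0
```

```bash
python3 -m inch '[[0,0,0,0,0,-0.4,5],[0,0,0,0,0,-0.8,5],[0,0,0,0,0,-1.2,5],[0,0,0,0,0,-1.5,5],[0,0,0,0,0,-1.8,5],[0,0,0,0,0,-2.1,5],[0,0,0,0,0,-2.4,5],[0,0,0,0,0,-2.7,5],[0,0,0,0,0,-3,5],[0,0,0,0,0,-3,5]]'
```

```text
time: 13.4
position: [0.5401, 0.2399, 0.1666]
ee_rot: [3.142, -0.0, 1.199]
contact_force: [0.4, 2.1, -0.2]
opening: 0.0156
gripper_force: 30.0
```

```bash
python3 -m inch '[[0,0,0,0,0.3,-0.3,5],[0,0,0,0,0.5,-0.6,5],[0,0,0,0,0.5,-0.9,5],[0,0,0,0,0.5,-1.2,5],[0,0,0,0,0.5,-1.5,5],[0,0,0,0,0.5,-1.8,5],[0,0,0,0,0.5,-2.1,5],[0,0,0,0,0.5,-2.4,5],[0,0,0,0,0.5,-2.7,5],[0,0,0,0,0.5,-3,5]]'
```

```text
time: 14.65
position: [0.54, 0.2401, 0.1636]
ee_rot: [-3.142, 0.0, 1.199]
contact_force: [0.8, -0.7, -1.4]
opening: 0.0157
gripper_force: 30.0
```

```bash
python3 -m inch '[[0,0,0,0,0,-0.3,5],[0,0,0,0,0,-0.6,5],[0,0,0,0,0,-0.9,5],[0,0,0,0,0,-1.2,5],[0,0,0,0,0,-1.5,5],[0,0,0,0,0,-1.8,5],[0,0,0,0,0,-2.1,5],[0,0,0,0,0,-2.4,5],[0,0,0,0,0,-2.7,5],[0,0,0,0,0,-3,5]]'
```

```text
time: 15.9
position: [0.5401, 0.2405, 0.1608]
ee_rot: [3.142, -0.0, 1.199]
contact_force: [-0.4, 1.5, 1.6]
opening: 0.0156
gripper_force: 30.0
```

```bash
python3 -m inch '[[0,0,0,0,0,-0.2,5],[0,0,0,0,0,-0.4,5],[0,0,0,0,0,-0.6,5],[0,0,0,0,0,-0.8,5],[0,0,0,0,0,-1,5],[0,0,0,0,0,-1.2,5],[0,0,0,0,0,-1.4,5],[0,0,0,0,0,-1.6,5],[0,0,0,0,0,-1.8,5],[0,0,0,0,0,-2,5]]'
```

```text
time: 17.15
position: [0.5401, 0.2402, 0.1587]
ee_rot: [3.141, -0.0, 1.199]
contact_force: [-0.5, 2.9, 3.5]
opening: 0.0158
gripper_force: 30.0
```

```bash
python3 -m inch '[[0,0,0,0,0.2,-0.2,5],[0,0,0,0,0.4,-0.4,5],[0,0,0,0,0.5,-0.6,5],[0,0,0,0,0.5,-0.8,5],[0,0,0,0,0.5,-1,5],[0,0,0,0,0.5,-1.2,5],[0,0,0,0,0.5,-1.4,5],[0,0,0,0,0.5,-1.6,5],[0,0,0,0,0.5,-1.8,5],[0,0,0,0,0.5,-2,5]]'
```

```text
time: 18.4
position: [0.5403, 0.2405, 0.157]
ee_rot: [3.141, -0.0, 1.199]
contact_force: [-0.6, 0.3, 7.1]
opening: 0.0152
gripper_force: 30.0
```

```bash
python3 -m inch '[[0,0,0,0,0,-0.2,5],[0,0,0,0,0,-0.4,5],[0,0,0,0,0,-0.6,5],[0,0,0,0,0,-0.8,5],[0,0,0,0,0,-1,5],[0,0,0,0,0,-1.2,5],[0,0,0,0,0,-1.4,5],[0,0,0,0,0,-1.6,5],[0,0,0,0,0,-1.8,5],[0,0,0,0,0,-2,5]]'
```

```text
time: 19.65
position: [0.5398, 0.2404, 0.1541]
ee_rot: [-3.142, 0.001, 1.199]
contact_force: [1.8, 0.9, -2.8]
opening: 0.0156
gripper_force: 30.0
```

Snapped. Now bring the flange down onto the face.

```bash
python3 -m inch '[[0,0,0,0,0,-0.4,5],[0,0,0,0,0,-0.8,5],[0,0,0,0,0,-1.2,5],[0,0,0,0,0,-1.6,5],[0,0,0,0,0,-2,5],[0,0,0,0,0,-2.4,5],[0,0,0,0,0,-2.8,5],[0,0,0,0,0,-3.2,5],[0,0,0,0,0,-3.6,5],[0,0,0,0,0,-4,5]]'
```

```text
time: 20.9
position: [0.5402, 0.2407, 0.1506]
ee_rot: [3.141, -0.0, 1.199]
contact_force: [-0.1, 0.0, -0.4]
opening: 0.0153
gripper_force: 30.0
```

```bash
python3 -m inch '[[0,0,0,0,0,-0.2,5],[0,0,0,0,0,-0.4,5],[0,0,0,0,0,-0.6,5],[0,0,0,0,0,-0.8,5],[0,0,0,0,0,-1,5],[0,0,0,0,0,-1.2,5],[0,0,0,0,0,-1.4,5],[0,0,0,0,0,-1.6,5],[0,0,0,0,0,-1.6,5],[0,0,0,0,0,-1.6,5]]'
```

```text
time: 22.15
position: [0.54, 0.2407, 0.149]
ee_rot: [3.142, 0.0, 1.199]
contact_force: [-0.5, 0.1, -0.6]
opening: 0.0155
gripper_force: 30.0
```

```bash
python3 -m inch '[[0,0,0,0,0,-0.2,5],[0,0,0,0,0,-0.4,5],[0,0,0,0,0,-0.6,5],[0,0,0,0,0,-0.8,5],[0,0,0,0,0,-1,5],[0,0,0,0,0,-1.2,5],[0,0,0,0,0,-1.4,5],[0,0,0,0,0,-1.6,5],[0,0,0,0,0,-1.7,5],[0,0,0,0,0,-1.7,5]]'
```

```text
time: 23.4
position: [0.54, 0.2408, 0.1474]
ee_rot: [3.142, -0.0, 1.199]
contact_force: [0.3, -0.2, 0.5]
opening: 0.0154
gripper_force: 30.0
```

```bash
python3 -m inch '[[0,0,0,0,0,-0.2,5],[0,0,0,0,0,-0.4,5],[0,0,0,0,0,-0.6,5],[0,0,0,0,0,-0.8,5],[0,0,0,0,0,-0.9,5],[0,0,0,0,0,-0.9,5],[0,0,0,0,0,-0.9,5],[0,0,0,0,0,-0.9,5],[0,0,0,0,0,-0.9,5],[0,0,0,0,0,-0.9,5]]'
```

```text
time: 24.65
position: [0.5401, 0.2408, 0.1466]
ee_rot: [3.142, -0.0, 1.199]
contact_force: [-1.6, -1.6, 4.9]
opening: 0.0153
gripper_force: 30.0
```

```bash
python3 -m inch '[[0,0,0,0,0,-0.2,5],[0,0,0,0,0,-0.4,5],[0,0,0,0,0,-0.6,5],[0,0,0,0,0,-0.8,5],[0,0,0,0,0,-1,5],[0,0,0,0,0,-1,5],[0,0,0,0,0,-1,5],[0,0,0,0,0,-1,5],[0,0,0,0,0,-1,5],[0,0,0,0,0,-1,5]]'
```

```text
time: 25.9
position: [0.5401, 0.2408, 0.146]
ee_rot: [-3.142, -0.0, 1.199]
contact_force: [-2.8, -1.0, 8.1]
opening: 0.0154
gripper_force: 30.0
```

```bash
python3 -m inch '[[0,0,0,0,0,0.5,5],[0,0,0,0,0,1,5],[0,0,0,0,0,1.5,5],[0,0,0,0,0,2,5],[0,0,0,0,0,2.5,5],[0,0,0,0,0,3,5],[0,0,0,0,0,3.4,5],[0,0,0,0,0,3.8,5],[0,0,0,0,0,4.2,5],[0,0,0,0,0,4.2,5]]'
```

```text
time: 27.15
position: [0.5401, 0.2407, 0.1497]
ee_rot: [3.142, -0.0, 1.199]
contact_force: [0.0, -0.3, -0.2]
opening: 0.0157
gripper_force: 30.0
```

```bash
python3 -m inch '[[0,0,0,0,0,0.2,5],[0,0,0,0,0,0.4,5],[0,0,0,0,0,0.6,5],[0,0,0,0,0,0.8,5],[0,0,0,0,0,1,5],[0,0,0,0,0,1.2,5],[0,0,0,0,0,1.4,5],[0,0,0,0,0,1.5,5],[0,0,0,0,0,1.5,5],[0,0,0,0,0,1.5,5]]'
```

```text
time: 28.4
position: [0.54, 0.2407, 0.151]
ee_rot: [-3.142, 0.0, 1.199]
contact_force: [1.0, 0.8, -3.1]
opening: 0.0155
gripper_force: 30.0
```

```bash
python3 -m inch '[[0,0,0,0,0,0.2,5],[0,0,0,0,0,0.4,5],[0,0,0,0,0,0.6,5],[0,0,0,0,0,0.8,5],[0,0,0,0,0,1,5],[0,0,0,0,0,1.2,5],[0,0,0,0,0,1.4,5],[0,0,0,0,0,1.5,5],[0,0,0,0,0,1.5,5],[0,0,0,0,0,1.5,5]]'; python3 -c "
from h import *
for _ in range(3): s=read_state();print(s['contact_force'])"
```

```text
time: 29.65
position: [0.5399, 0.2407, 0.1525]
ee_rot: [-3.141, 0.0, 1.199]
contact_force: [1.3, 0.5, -10.1]
opening: 0.0155
gripper_force: 30.0
[  1.25380189   0.51914786 -10.06364268]
[  1.25380189   0.51914786 -10.06364268]
[  1.25380189   0.51914786 -10.06364268]
```

```bash
python3 -m inch '[[0,0,0,0,0,0.1,5],[0,0,0,0,0,0.2,5],[0,0,0,0,0,0.2,5],[0,0,0,0,0,0.2,5],[0,0,0,0,0,0.2,5],[0,0,0,0,0,0.2,5],[0,0,0,0,0,0.2,5],[0,0,0,0,0,0.2,5],[0,0,0,0,0,0.2,5],[0,0,0,0,0,0.2,5]]'
```

```text
time: 30.9
position: [0.5399, 0.2407, 0.1528]
ee_rot: [-3.141, 0.0, 1.199]
contact_force: [0.3, -0.7, -12.2]
opening: 0.0152
gripper_force: 30.0
```

```bash
python3 -m inch '[[0,0,0,0,0,0,5],[0,0,0,0,0,0,5],[0,0,0,0,0,0,5],[0,0,0,0,0,0,5],[0,0,0,0,0,0,5],[0,0,0,0,0,0,5],[0,0,0,0,0,0,5],[0,0,0,0,0,0,5],[0,0,0,0,0,0,5],[0,0,0,0,0,0,5]]'
```

```text
time: 32.15
position: [0.54, 0.2408, 0.1528]
ee_rot: [-3.142, 0.0, 1.199]
contact_force: [-0.4, -0.1, -11.6]
opening: 0.0154
gripper_force: 30.0
```

```bash
python3 -m inch '[[0,0,0,0,0,-0.1,5],[0,0,0,0,0,-0.1,5],[0,0,0,0,0,-0.1,5],[0,0,0,0,0,-0.1,5],[0,0,0,0,0,-0.1,5],[0,0,0,0,0,-0.1,5],[0,0,0,0,0,-0.1,5],[0,0,0,0,0,-0.1,5],[0,0,0,0,0,-0.1,5],[0,0,0,0,0,-0.1,5]]'
```

```text
time: 33.4
position: [0.54, 0.2408, 0.1528]
ee_rot: [-3.142, -0.0, 1.199]
contact_force: [-0.6, 0.2, -10.6]
opening: 0.0152
gripper_force: 30.0
```

```bash
python3 -m inch '[[0,0,0,0,0,-0.5,5],[0,0,0,0,0,-1,5],[0,0,0,0,0,-1.6,5],[0,0,0,0,0,-2.2,5],[0,0,0,0,0,-2.8,5],[0,0,0,0,0,-3.4,5],[0,0,0,0,0,-4,5],[0,0,0,0,0,-4.4,5],[0,0,0,0,0,-4.7,5],[0,0,0,0,0,-4.9,5]]'
```

```text
time: 34.65
position: [0.5401, 0.2408, 0.1479]
ee_rot: [3.142, 0.0, 1.199]
contact_force: [0.0, 0.3, -0.3]
opening: 0.0153
gripper_force: 30.0
```

```bash
python3 -m inch '[[0,0,0,0,0,-0.2,5],[0,0,0,0,0,-0.4,5],[0,0,0,0,0,-0.6,5],[0,0,0,0,0,-0.8,5],[0,0,0,0,0,-0.9,5],[0,0,0,0,0,-0.9,5],[0,0,0,0,0,-0.9,5],[0,0,0,0,0,-0.9,5],[0,0,0,0,0,-0.9,5],[0,0,0,0,0,-0.9,5]]'
```

```text
time: 35.9
position: [0.5401, 0.2408, 0.147]
ee_rot: [3.141, -0.0, 1.199]
contact_force: [-1.1, 0.2, 2.7]
opening: 0.0155
gripper_force: 30.0
```

Seated with a light 3 N push. Open, then rise straight up.

```bash
python3 -m inch '[[0,0,0,0,0,0,17],[0,0,0,0,0,0,20],[0,0,0,0,0,0,26],[0,0,0,0,0,0,34],[0,0,0,0,0,0,40],[0,0,0,0,0,0,40],[0,0,0,0,0,0,40],[0,0,0,0,0,0,40],[0,0,0,0,0,10,40],[0,0,0,0,0,25,40]]'
python3 -m inch '[[0,0,0,0,0,20,40],[0,0,0,0,0,50,40],[0,0,0,0,0,80,40],[0,0,0,0,0,110,40],[0,0,0,0,0,140,40],[0,0,0,0,0,150,40],[0,0,0,0,-30,150,40],[0,0,0,0,-80,150,40],[0,0,0,0,-130,150,40],[0,0,0,0,-140,150,40]]'
python3 - <<'E'
from h import *
im,d=grab_frame("side");X=cloud("side",d);P=X[d>0]
m=(np.hypot(P[:,0]-.5415,P[:,1]-.2395)<.02)&(P[:,2]>.135);print(m.sum(),P[m].max(0),P[m].mean(0))
cv2.imwrite("pics/f.png",np.hstack([im[...,::-1],]))
E
```

```text
time: 37.15
position: [0.54, 0.2406, 0.1727]
ee_rot: [-3.141, 0.0, 1.199]
contact_force: [-0.7, -0.7, 0.3]
opening: 0.0405
gripper_force: 0.0
time: 38.4
position: [0.5398, 0.0965, 0.3222]
ee_rot: [3.141, 0.0, 1.193]
contact_force: [-0.1, -0.1, 0.0]
opening: 0.0403
gripper_force: 0.0
101 [0.54908914 0.24893757 0.17081496] [0.54110522 0.2361809  0.15385422]
```

View pics/f.png

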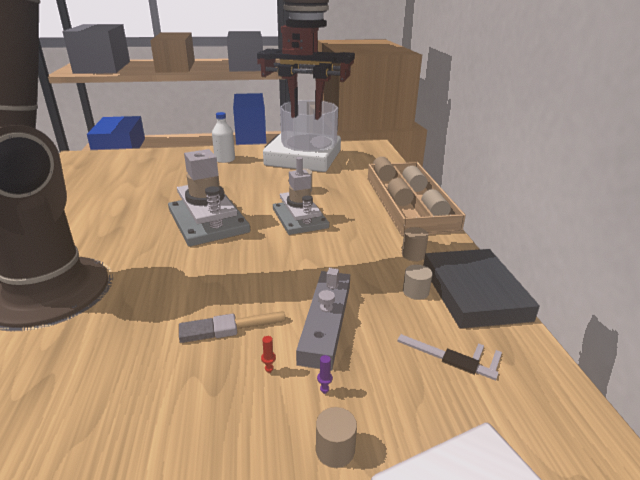

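The stud stands in the socket at (299,170) with its top at 0.170 m, which is the fully seated height (0.128 + 0.042). The other objects look unmoved.

```bash
python3 -c "
from workcell import ticket
print(ticket.job_done())"
```

```text
the job is handed in; nothing more can be done
None
```

The snap stud is seated in the pull cell's socket and the job is handed in: the highest push I read was about 9 N, the stud held an upward pull of about 10–11 N for over 3 s, and I released it with everything else looking unmoved.

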